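Lean the tall stencil frame on its stand

TASK

Take the taller of the two stencil frames out of the storage rack and lean it, grip bar up, on the grey stand: its bottom edge on the stand's floor just behind the low toe rail, about in the middle of the stand and in line with it, and its back resting against the top of the wall, so that it stands there by itself at a steady slant. Leave the shorter frame in the rack.

Things in the scene. Friction and masses are not known exactly. Their poses are not given: they have to be found in the camera images.
- stencil_tall: Taller framed stencil: aluminium frame with steel foil, 110 wide, 160 high, 10 thick (mm), 0.18 kg, upright in either rack slot. Topmost 30 mm: solid grip bar, 10 thick; below, only the 12 mm wide rim is 10 thick, the foil 3. Both faces alike. Origin: centre of the underside of its bottom edge; z up to the grip bar, y along the width, x through the thickness.
- stencil_low: Shorter framed stencil of the same build, 110 mm wide, 105 mm high, 10 mm thick; stands upright in the other rack slot and stays there. Origin and axes as for the taller one.
- stand: Fixed grey stand, 160 mm wide (y). Origin: its underside below mid-channel; z up, x from toe rail (robot's right) to wall (left). Channel floor at z 8 mm. Rail: x -30 to -20, top z 22. Wall: x 20 to 26, top z 98, gussets behind to x 55. Channel 40 wide, open-ended. With its foot at the rail the taller frame leans on the wall's top edge about 18 degrees from upright, grip bar clear above the wall.
- rack: Fixed black storage rack, 150 x 138 mm. Two slots along its y, centred at x = -40 and +40 mm, 14 mm wide, floor 8 mm up, ribs and end stops up to 37 mm: a frame comes free when lifted 30 mm straight up. Origin: centre of its underside, z up.
Things that resemble listed ones, but are neither listed nor needed, are in the scene too. Leave any green look-alike of the stencil_low alone.

How it is judged:
By the outcome, as a careful person would: the job done as asked, in the order asked, and still so for the second after the job is handed in, with the robot touching nothing.
It also fails if it takes over 32 s, if anything falls off the work surface, if the arm or the gripper's body presses on something with over 40 N, if the wrist force passes 120 N, or if a joint passes its speed limit or range.

ROBOT

A 6-joint arm with a two-finger parallel gripper is mounted at the origin on a cart in front of the work surface, level with it; the furniture and walls round the work are solid. World frame = base frame: x ahead of the robot, y to its left, z up, the work surface at z = 0. Lengths are in mm, angles in rad, forces in N, time in s.
With the tool pointing down it reaches from about 300 to 775 mm from the base axis. Payload 14.6 kg.
Tool frame: the origin (TCP) lies at the very end of the fingers, on their centre line; the grasp point (between the pads) lies 19 mm behind it; z points along the fingers, y is the line along which they close (so a half turn about z gives the same grasp; the last joint's range is limited). The gripper opens to 94 mm and grips with 3 to 60 N. Pads are 16 mm wide; open, the fingers measure 119 mm over their backs; the gripper's body (75 mm by 177 mm) begins 78 mm behind the grasp point.
Start: joints at [1.258, 0.3, 1.521, -0, 1.321, -0.067], TCP at [133.831, 533.459, 205.446] pointing down, gripper open.
Joint ranges: [-3.03, 3.03], [-0.79, 2.21], [0.23, 2.52], [-1.04, 4.18], [0, 3.07], [-2.55, 2.55]. Speed limits (rad/s): [2.22, 2.22, 2.57, 3.14, 3.14, 3.14].

INTERFACE

Orientations are given as [roll, pitch, yaw] about the fixed x, y, z axes, in that order (R = Rz(yaw) Ry(pitch) Rx(roll)).
In Python, from cell import manip, camera, get_calibration gives the robot as it stands. The module is installed in compiled form; this text tells all that it offers.
- The arm moves only by the tool jog_arm, never from a script. Its argument "plan" is one flat list of numbers, 6 for each row, row after row: the shift along the world's x, y, z in m, then the turn, a rotation vector about the world's x, y, z in degrees. A call has 1 to 20 rows; each row is the pose to reach, as a shift and turn from the pose commanded when the call began; what a row does not reach only later rows make up. A row lasts 1/10 s, in which the tool goes at most 50 mm and 8.59 degrees, less where a joint would pass 70% of its speed; a pose out of reach is approached as far as the arm can. A call with a gripper value outside its range is refused whole. "claw" is the finger opening in m, from 0 to 0.094, set as the call begins (left out, the last holds). The fingers move at their own pace and stop on an object; "force" is the grip in N (left out, the last holds). Time passes only in rows, so rows that repeat a pose let the fingers close. It gives the time, the measured TCP pose, the force, the opening and the grip force at its end, in the units of the state.
- manip.read_state(): the state, without advancing time (a new reading comes with each control period).
- camera(name): name is "scene" or "top" or "wrist"; returns (picture, depth): 480x640x3 uint8, red, green, blue; 480x640 float32, mm along the optical axis (not along the pixel's ray), 0 where there is no reading.
- get_calibration(name): a dict with "fx", "fy", "cx", "cy" (pixels), "origin" and "attitude" of the camera in the world. Camera axes: x right, y down, z forward; pixel columns grow to the right and rows downward; lengths in mm; the calibration is good to about 2 mm. A picture is of the moment at which its call begins: read the wrist's pose just before it. get_calibration takes no time and is no camera call; for the wrist camera it gives the pose at the moment of the call.
- manip.sign_off(): hands the job in; it is judged then, once.
The state is a dict: "clock": time; "joints": joint angles; "qd": joint speeds; "effort": joint torques, N m; "eef_pos": TCP position; "eef_rot": TCP orientation; "wrist_force": force on the tool from outside, world axes, zero at the start; "moment": the same for the moment, N m; "finger_gap": finger opening in mm; "finger_force": force on a finger pad.
Only numpy, scipy, OpenCV 4.12 (cv2) and the standard library are available. Lean on these libraries where they do the work, as an engineer would, in place of code of your own. Each camera call takes 0.05 s, during which the arm holds its last target. There are 200 camera calls.

## Working session

There is one attempt and no reset: what is moved stays moved. The work goes in short steps, Python scripts to look and compute and a tool call to move; the robot and the scene stay as the last step left them, time stands still between calls to the robot, and variables do not carry over. Pictures are saved under pics/ and viewed, at most 10 in all, crops included, and the job is handed in when it is done.

Besides the shell and the picture viewer there is one more tool, called after "Call:" in YAML: its name, and indented under it one key for each argument. jog_arm: Moves the arm, as the interface text tells. Its arguments: {"type":"object","properties":{"plan":{"type":"array"},"claw":{"type":"number"},"force":{"type":"number"}},"required":["plan"]}

```bash
mkdir -p pics
cat > h.py <<'E'
from cell import manip, camera, get_calibration
import numpy as np, cv2
def snap(name,fn):
    c=get_calibration(name); p,d=camera(name); cv2.imwrite('pics/'+fn+'.png',p[:,:,::-1]); np.savez('pics/'+fn,p=p,d=d,**{k:np.array(v) for k,v in c.items()})
    return p,d,c
def att(c):
    A=np.array(c['attitude'],float)
    if A.shape==(3,3): return A
    from scipy.spatial.transform import Rotation as R
    return R.from_euler('xyz',A).as_matrix()
def cloud(d,c):
    v,u=np.mgrid[:480,:640]
    P=np.stack([(u-c['cx'])/c['fx']*d,(v-c['cy'])/c['fy']*d,d],-1)
    W=P@att(c).T+np.array(c['origin']); W[d==0]=np.nan
    return W
E
python3 - <<'E'
from h import *
for n in ('scene','top'):
    p,d,c=snap(n,n+'0'); print(n,c)
a=cv2.imread('pics/scene0.png');b=cv2.imread('pics/top0.png')
print(manip.read_state())
E
```

```text
scene {'fx': 514.0860851504247, 'fy': 514.0860851504247, 'cx': 316.00602545390336, 'cy': 234.85877479486683, 'origin': array([ 807.6087455 ,  451.59668694, 1009.68940897]), 'attitude': array([-2.57791987, -0.0075997 ,  2.55403525])}
top {'fx': 437.05637980764396, 'fy': 437.05637980764396, 'cx': 317.07316984321125, 'cy': 248.06246560057093, 'origin': array([355.87724589, -25.7544787 , 872.72640731]), 'attitude': array([-3.00315777e+00, -1.89671523e-03, -1.58204309e+00])}
{'clock': 0.1, 'joints': array([ 1.25837426e+00,  3.00384753e-01,  1.52150910e+00,  1.18078428e-05,
        1.32070598e+00, -6.66510438e-02]), 'qd': array([-4.91936772e-04, -5.25630616e-04, -2.36337083e-03, -6.39016834e-04,
       -1.64334794e-03,  7.23893005e-05]), 'effort': array([ 3.99405719e-03, -5.32653165e+01, -3.53275430e+01,  7.10874796e-02,
        2.35458522e-02, -4.61265108e-05]), 'eef_pos': array([133.77265597, 533.24359286, 204.96414333]), 'eef_rot': array([-3.14058847e+00, -7.84924102e-05,  2.89581866e+00]), 'wrist_force': array([-0.04675073, -0.47063281,  0.42649238]), 'moment': array([ 0.03952438, -0.03257773,  0.05789047]), 'finger_force': 0.0, 'finger_gap': 94.04003361236684}
```

View pics/scene0.png

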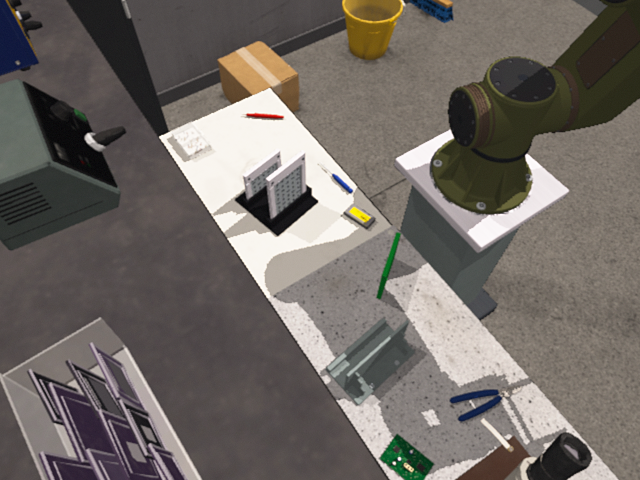

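View pics/top0.png

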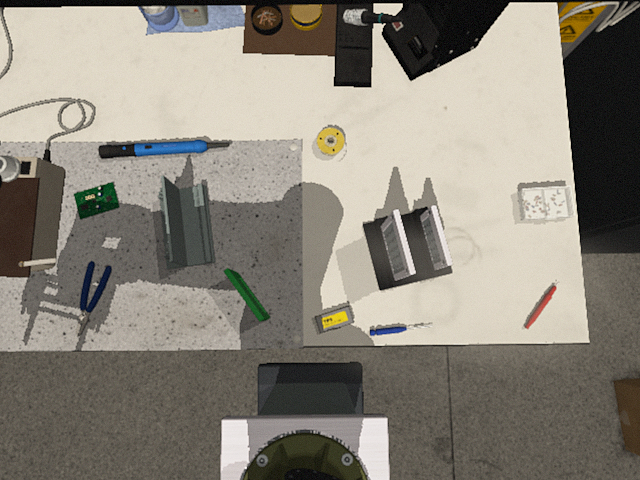

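The scene view shows the rack at about (277,205) with two frames, the nearer one at (290,185) apparently taller, the stand at (370,360), and a green bar look-alike at (388,265). In the top view the rack is at (408,248), the stand at (187,222) and the green bar at (246,293).

Run:
```python
from h import *
for n in ('top','scene'):
    c=np.load(f'pics/{n}0.npz'); W=cloud(c['d'],c)
    print(n,'table z',np.nanmedian(W[(abs(W[...,0]-350)<60)&(abs(W[...,1]+50)<60)][:,2]))
    def rep(tag,m):
        Q=W[m]; 
        if len(Q)<8: print(tag,len(Q));return
        r=cv2.minAreaRect(Q[:,:2].astype(np.float32)); 
        print(tag,len(Q),np.round(Q.mean(0),1),'rect',np.round(r[0],1),np.round(r[1],1),round(r[2],1),'z',np.round(np.percentile(Q[:,2],[1,50,99]),1))
    x,y,z=W[...,0],W[...,1],W[...,2]
    reg=(x>230)&(x<550)&(y<-80)&(y>-330)
    m=(reg&(z>45)&(z<260)).astype(np.uint8)
    k,l,s,_=cv2.connectedComponentsWithStats(m)
    for i in range(1,k):
        if s[i,4]>40:
            rep('frame comp',l==i); zz=np.nanpercentile(z[l==i],97); rep('  top',(l==i)&(z>zz-6))
    rep('rack base',reg&(z>4)&(z<42))
    reg=(x>250)&(x<550)&(y>160)&(y<360)
    rep('wall top',reg&(z>92)&(z<106)); rep('rail top',reg&(z>18)&(z<26)); rep('floor',reg&(z>5)&(z<12));rep('all',reg&(z>5))
    reg=(x>180)&(x<330)&(y>60)&(y<170); rep('green',reg&(z>5))
    print(np.nanmax(z[(x>150)&(x<700)&(y<400)&(y>-600)]))
```

```text
top table z 0.5865059774215524
frame comp 914 [ 481.3 -246.3   92.6] rect [ 482.5 -248.3] [110.  12.] 13.1 z [ 45.9 101.8 115.2]
  top 386 [ 481.6 -247.9  112.8] rect [ 482.4 -248.5] [109.4  11.8] 13.1 z [109.1 112.8 115.5]
frame comp 1218 [ 462.3 -168.8  127.6] rect [ 463.3 -170.3] [110.2  11.4] 13.1 z [ 46.8 144.1 170.1]
  top 434 [ 462.8 -170.3  167.9] rect [ 463.4 -170.4] [110.1  11.1] 12.8 z [164.4 168.  170.7]
rack base 3642 [ 450.4 -192.4   17.1] rect [ 426.6 -206.6] [248.6 248.6] 88.2 z [ 4.4 10.2 40.1]
wall top 263 [495.4 237.4  98.9] rect [496.2 238.1] [108.    7.2] 7.7 z [ 92.3  99.3 103.1]
rail top 332 [497.4 198.6  23.1] rect [495.9 225.8] [105.1  82.6] 7.7 z [18.2 23.4 26. ]
floor 1533 [475.4 231.1   8.9] rect [414.7 259.6] [270.5 198.7] 0.1 z [ 5.   9.4 11.9]
all 2977 [485.  228.   29.7] rect [414.7 259.6] [270.5 198.7] 0.1 z [  5.1  11.8 101.5]
green 47 [306.6 112.9   5.6] rect [307.3 114.7] [107.5  45.9] 89.4 z [5.  5.5 6.9]
426.96908480519295
scene table z 1.6584035373365396
frame comp 2312 [ 472.2 -193.9  105.4] rect [ 471.6 -207. ] [115.9  93.1] 12.2 z [ 46.4 103.6 170.4]
  top 238 [ 463.6 -167.9  167.8] rect [ 462.8 -169.1] [109.4  13.1] 11.5 z [163.3 167.8 171.9]
rack base 2277 [ 461.4 -177.    17.5] rect [ 415.9 -204.3] [247.2 268.9] 89.3 z [ 4.1 11.2 40.7]
wall top 215 [498.1 240.8  99.7] rect [496.  239.9] [109.1   6.8] 7.9 z [ 92.3 100.1 103.7]
rail top 271 [497.1 204.3  23.2] rect [503.1 219.4] [85.9 97.8] 84.0 z [18.6 23.6 25.9]
floor 2138 [452.1 252.5   8. ] rect [414.9 259.7] [199.2 269.9] 90.0 z [ 5.   7.7 11.9]
all 3490 [469.1 244.9  21.8] rect [415.  259.7] [199.2 270.1] 90.0 z [  5.   10.5 101.8]
green 127 [305.2 116.8   5.9] rect [305.5 116. ] [ 48.1 105.4] 0.7 z [5.  5.7 8.3]
172.74143464517715
```

```bash
cat > st.py <<'E'
from h import *
def fit(c):
    W=cloud(c['d'],c); x,y,z=W[...,0],W[...,1],W[...,2]
    for tag,a,b,ya,yb in (('wall',92,106,210,300),('rail',18,27,160,215)):
        m=(x>380)&(x<620)&(y>ya)&(y<yb)&(z>a)&(z<b)
        k,l,s,_=cv2.connectedComponentsWithStats(m.astype(np.uint8)); i=1+np.argmax(s[1:,4]); Q=W[l==i]
        r=cv2.minAreaRect(Q[:,:2].astype(np.float32)); ly=np.round(cv2.fitLine(Q[:,:2].astype(np.float32),cv2.DIST_HUBER,0,.01,.01).ravel(),4)
        print(tag,len(Q),np.round(r,1) if 0 else r,'z',np.median(Q[:,2]),'ang',np.degrees(np.arctan(ly[1]/ly[0])))
    u=np.array([np.cos(np.radians(7.8)),np.sin(np.radians(7.8))]);n=np.array([-u[1],u[0]])
    m=(x>350)&(x<650)&(y>120)&(y<330)&(z>5); Q=W[m]; s=Q[:,:2]@u; t=Q[:,:2]@n
    print('n-profile (t bin, n, median z):',[(int(b),int(((t//4*4)==b).sum()),round(float(np.median(Q[(t//4*4)==b,2])),0)) for b in np.unique(t//4*4) if ((t//4*4)==b).sum()>20])
E
python3 - <<'E'
from st import *
for n in('top','scene'): print(n); fit(np.load(f'pics/{n}0.npz'))
E
```

```text
top
wall 382 ((521.58447265625, 241.56918334960938), (159.21304321289062, 7.219228267669678), 7.756991386413574) z 99.2307467380682 ang 7.9785757
rail 425 ((528.0208129882812, 194.07666015625), (159.47393798828125, 10.821901321411133), 7.889503479003906) z 23.646680215164224 ang 7.8861957
n-profile (t bin, n, median z): [(60, 24, 15.0), (64, 71, 75.0), (68, 41, 105.0), (72, 23, 105.0), (108, 35, 8.0), (112, 222, 11.0), (116, 233, 23.0), (120, 167, 24.0), (124, 73, 23.0), (128, 130, 10.0), (132, 166, 10.0), (136, 154, 10.0), (140, 161, 10.0), (144, 155, 10.0), (148, 159, 10.0), (152, 158, 10.0), (156, 153, 10.0), (160, 164, 10.0), (164, 1330, 59.0), (168, 181, 100.0), (176, 21, 81.0), (184, 26, 57.0), (188, 28, 11.0), (192, 28, 10.0), (196, 41, 13.0), (200, 119, 10.0), (204, 113, 10.0)]
scene
wall 326 ((521.45361328125, 243.39715576171875), (160.41468811035156, 6.860743045806885), 8.008243560791016) z 100.04774164172898 ang 7.78168
rail 388 ((528.4750366210938, 195.85540771484375), (159.23875427246094, 11.455848693847656), 7.649669170379639) z 24.11467867937347 ang 7.9380608
n-profile (t bin, n, median z): [(56, 22, 5.0), (64, 44, 95.0), (68, 55, 35.0), (72, 93, 52.0), (76, 76, 40.0), (80, 26, 6.0), (84, 30, 6.0), (88, 33, 6.0), (92, 28, 6.0), (96, 33, 6.0), (100, 36, 6.0), (104, 29, 6.0), (108, 32, 5.0), (112, 46, 10.0), (116, 106, 24.0), (120, 165, 25.0), (124, 285, 21.0), (128, 153, 10.0), (132, 159, 10.0), (136, 165, 10.0), (140, 162, 10.0), (144, 157, 10.0), (148, 122, 10.0), (152, 25, 10.0), (156, 24, 8.0), (160, 22, 7.0), (164, 35, 98.0), (168, 214, 100.0), (172, 759, 59.0), (176, 189, 11.0), (180, 191, 12.0), (184, 182, 11.0), (188, 209, 11.0), (192, 170, 11.0), (196, 181, 11.0), (200, 196, 11.0), (204, 180, 10.0), (208, 91, 8.0), (216, 32, 5.0), (220, 21, 5.0), (224, 22, 6.0), (228, 25, 6.0), (232, 33, 6.0), (236, 30, 6.0), (240, 33, 6.0), (244, 28, 6.0), (248, 23, 6.0), (252, 21, 6.0)]
```

Call:
jog_arm:
  plan: [0.05,-0.05,0.05,0,0,8,0.1,-0.1,0.1,0,0,16,0.15,-0.15,0.15,0,0,24,0.2,-0.2,0.15,0,0,27,0.22,-0.25,0.15,0,0,27,0.24,-0.3,0.15,0,0,27,0.26,-0.35,0.15,0,0,27,0.28,-0.4,0.15,0,0,27,0.29,-0.45,0.15,0,0,27,0.3,-0.5,0.15,0,0,27,0.31,-0.55,0.15,0,0,27,0.32,-0.6,0.15,0,0,27,0.33,-0.65,0.15,0,0,27,0.33,-0.7,0.15,0,0,27,0.33,-0.7,0.15,0,0,27,0.33,-0.7,0.15,0,0,27,0.33,-0.7,0.15,0,0,27]
  claw: 0.05

```text
clock: 1.8
eef_pos: [463.7, -169.7, 354.8]
eef_rot: [3.141, -0.001, -2.918]
wrist_force: [0.5, 1.7, -0.3]
finger_gap: 50.3
finger_force: 0.0
```

Call:
jog_arm:
  plan: [0,0,-0.04,0,0,0,0,0,-0.08,0,0,0,0,0,-0.12,0,0,0,0,0,-0.16,0,0,0,0,0,-0.19,0,0,0,0,0,-0.21,0,0,0,0,0,-0.221,0,0,0,0,0,-0.221,0,0,0,0,0,-0.221,0,0,0]

```text
clock: 2.7
eef_pos: [464.2, -166.7, 135.3]
eef_rot: [-3.141, 0.001, -2.916]
wrist_force: [1.0, -0.6, -0.2]
finger_gap: 50.2
finger_force: 0.0
```

Call:
jog_arm:
  plan: [0,0,0,0,0,0,0,0,0,0,0,0,0,0,0,0,0,0,0,0,0,0,0,0,0,0,0,0,0,0,0,0,0,0,0,0]
  claw: 0
  force: 40

```text
clock: 3.3
eef_pos: [463.9, -166.8, 134.5]
eef_rot: [-3.141, 0.0, -2.916]
wrist_force: [1.0, -3.0, -1.2]
finger_gap: 9.9
finger_force: 40.0
```

Call:
jog_arm:
  plan: [0,0,0.01,0,0,0,0,0,0.02,0,0,0,0,0,0.03,0,0,0,0,0,0.045,0,0,0,0,0,0.07,0,0,0,0,0,0.11,0,0,0,0,0,0.15,0,0,0,0.005,0.03,0.17,0,0,0,0.01,0.07,0.17,0,0,-2,0.015,0.11,0.17,0,0,-4,0.02,0.15,0.17,0,0,-5,0.03,0.19,0.17,0,0,-5,0.04,0.23,0.17,0,0,-5,0.05,0.27,0.17,0,0,-5,0.06,0.31,0.17,0,0,-5,0.06,0.35,0.17,0,0,-5,0.06,0.37,0.17,0,0,-5,0.06,0.37,0.17,0,0,-5,0.06,0.37,0.17,0,0,-5,0.06,0.37,0.17,0,0,-5]

```text
clock: 5.3
eef_pos: [523.8, 202.6, 304.9]
eef_rot: [3.142, 0.0, -3.004]
wrist_force: [-0.4, -0.2, -2.5]
finger_gap: 9.8
finger_force: 40.0
```

```bash
cat > fr.py <<'E'
from h import *
def plane(n,fn):
    s=manip.read_state(); p,d,c=snap(n,fn); W=cloud(d,c); T=s['eef_pos']
    from scipy.spatial.transform import Rotation as R
    M=R.from_euler('xyz',s['eef_rot']).as_matrix()
    L=(W-T)@M   # tool coords
    m=(abs(L[...,0])<70)&(abs(L[...,1])<15)&(L[...,2]>5)&(L[...,2]<150)
    Q=L[m]
    print(n,'TCP',np.round(T,1),np.round(np.degrees(s['eef_rot']),2),'n',len(Q))
    if len(Q)<50: return
    print(' x',np.percentile(Q[:,0],[1,99]).round(1),'y',np.percentile(Q[:,1],[5,50,95]).round(1),'z',np.percentile(Q[:,2],[1,99]).round(1))
    # rim-only points: y vs z, and y vs x slope
    r=abs(Q[:,0])>45; A=np.c_[Q[r,0],Q[r,2],np.ones(r.sum())]
    k,*_=np.linalg.lstsq(A,Q[r,1],rcond=None); print(' slope y/x,y/z deg',np.degrees(k[:2]).round(2),'y at z=126',k[1]*126+k[2])
    b=Q[Q[:,2]>40]; q=[(b[(abs(b[:,0]-xx)<6)][:,2].max() if (abs(b[:,0]-xx)<6).any() else 0) for xx in (-48,-24,0,24,48)]; print(' bottom z at x -48..48',np.round(q,1))
E
python3 - <<'E'
from fr import *
plane('scene','s1'); plane('top','t1'); print(manip.read_state()['joints'].round(2))
E
```

```text
scene TCP [523.8 202.6 304.9] [ 1.8000e+02  1.0000e-02 -1.7213e+02] n 1209
 x [-54.1  54. ] y [-0.1  2.   5.4] z [  8.  124.2]
 slope y/x,y/z deg [ 1.61 -0.02] y at z=126 3.654720354296231
 bottom z at x -48..48 [125.  124.4 125.3 124.3 124.1]
top TCP [523.8 202.5 304.8] [ 1.7999e+02  1.0000e-02 -1.7215e+02] n 1673
 x [-45.9  56.6] y [-6.1 -2.5 -1.6] z [  6.8 123.7]
 slope y/x,y/z deg [ 1.43 -0.17] y at z=126 -5.532196890882581
 bottom z at x -48..48 [125.5 125.6 126.  123.  126.3]
[ 0.3   0.27  1.33  0.    1.54 -1.4 ]
```

View pics/s1.png

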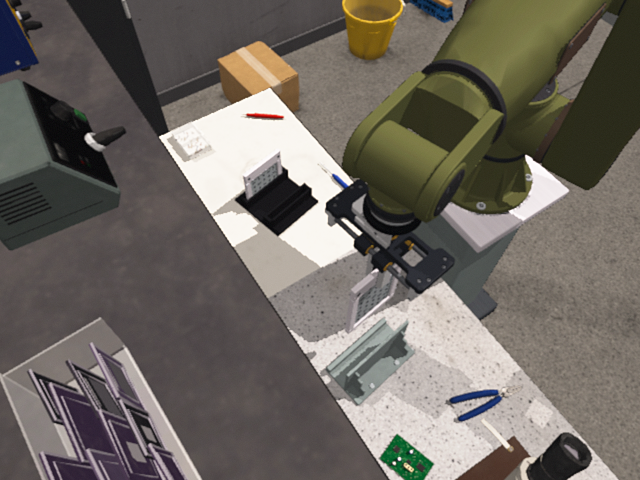

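Call:
jog_arm:
  plan: [0,0.015,0,-4,-0.5,0,-0.001,0.03,-0.01,-8,-1.1,0,-0.001,0.034,-0.03,-11.9,-1.6,0,-0.001,0.034,-0.05,-11.9,-1.6,0,-0.001,0.034,-0.069,-11.9,-1.6,0,-0.001,0.034,-0.069,-11.9,-1.6,0,-0.001,0.034,-0.069,-11.9,-1.6,0,-0.001,0.034,-0.069,-11.9,-1.6,0]

```text
clock: 6.2
eef_pos: [523.3, 237.3, 236.9]
eef_rot: [-2.933, 0.001, -3.004]
wrist_force: [0.2, -0.3, -2.0]
finger_gap: 9.7
finger_force: 40.0
```

Run:
```python
from fr import *
from st import fit
plane('scene','s2'); plane('top','t2'); print(manip.read_state()['joints'].round(2))
for n in ('s2','t2'):
    c=np.load(f'pics/{n}.npz'); W=cloud(c['d'],c); s=manip.read_state()
    from scipy.spatial.transform import Rotation as R
    L=(W-s['eef_pos'])@R.from_euler('xyz',s['eef_rot']).as_matrix()
    for lo,hi in ((60,90),(90,113),(113,128)):
      o=[]
      for xx in (-49,49):
        m=(abs(L[...,0]-xx)<4)&(abs(L[...,1])<15)&(L[...,2]>lo)&(L[...,2]<hi); o+=[int(m.sum()),round(float(np.nanmedian(L[m][:,1])),2) if m.any() else None]
      print(n,lo,hi,o)
```

```text
scene TCP [523.3 237.3 236.9] [-1.6803e+02  6.0000e-02 -1.7212e+02] n 130
 x [-54.4  28.7] y [-4.   0.5  4.8] z [  6.8 124.1]
 slope y/x,y/z deg [19.72 -0.53] y at z=126 17.89571120573765
 bottom z at x -48..48 [126.7 116.2 115.    0.    0. ]
top TCP [523.3 237.3 236.9] [-1.6803e+02  6.0000e-02 -1.7212e+02] n 2396
 x [-51.5  56.6] y [-6.4 -2.7 -1.3] z [  7.  124.2]
 slope y/x,y/z deg [ 0.65 -0.05] y at z=126 -5.395098843378703
 bottom z at x -48..48 [126.1 125.7 126.  128.6 125. ]
[ 0.46  0.38  1.36 -0.2   1.47 -1.23]
s2 60 90 [1, -1.75, 0, None]
s2 90 113 [4, -0.31, 0, None]
s2 113 128 [4, -2.02, 0, None]
t2 60 90 [37, -5.93, 46, -6.08]
t2 90 113 [31, -5.93, 30, -6.01]
t2 113 128 [15, -5.9, 16, -6.21]
```

Call:
jog_arm:
  plan: [-0.001,-0.001,-0.02,0,0,0,-0.001,-0.001,-0.04,0,0,0,-0.001,-0.001,-0.06,0,0,0,-0.001,-0.001,-0.075,0,0,0,-0.001,-0.001,-0.085,0,0,0,-0.001,-0.001,-0.095,0,0,0,-0.001,-0.001,-0.1,0,0,0,-0.001,-0.001,-0.1,0,0,0,-0.001,-0.001,-0.1,0,0,0]

```text
clock: 7.2
eef_pos: [522.0, 236.6, 135.9]
eef_rot: [-2.932, -0.0, -3.003]
wrist_force: [0.0, 0.7, -2.0]
finger_gap: 9.6
finger_force: 40.0
```

Run:
```python
from fr import *
s=manip.read_state(); print(s['eef_pos'].round(1),s['wrist_force'].round(1),s['moment'].round(2))
p,d,c=snap('top','t3'); cv2.imwrite('pics/t3c.png',cv2.resize(p[150:300,120:290,::-1],None,fx=4,fy=4))
```

```text
[522.  236.6 135.9] [ 0.   0.7 -2. ] [ 0.2   0.03 -0.02]
```

View pics/t3c.png

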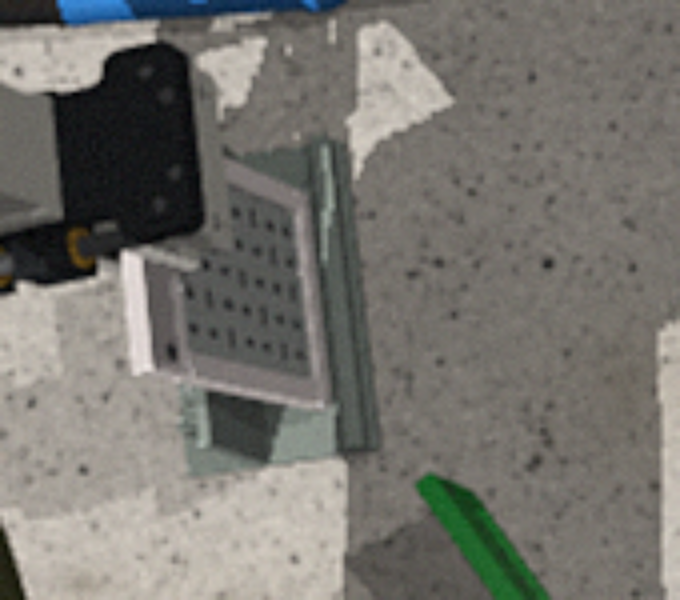

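The crop shows the frame's bottom edge (310,185)–(330,405) lying between the rail (325,140)–(375,450) and the wall, centred along the stand.

Call:
jog_arm:
  plan: [0,0.003,-0.001,-2,-0.3,0,-0.0005,0.005,-0.002,-4,-0.5,0,-0.0007,0.007,-0.003,-5.9,-0.8,0,-0.0007,0.008,-0.004,-5.9,-0.8,0,-0.0007,0.008,-0.0045,-5.9,-0.8,0,-0.0007,0.008,-0.0045,-5.9,-0.8,0,-0.0007,0.008,-0.0045,-5.9,-0.8,0]

```text
clock: 7.95
eef_pos: [521.3, 244.5, 131.8]
eef_rot: [-2.829, -0.001, -3.004]
wrist_force: [-2.0, 0.6, 4.8]
finger_gap: 9.4
finger_force: 40.0
```

Call:
jog_arm:
  plan: [0,0,-0.001,0,0,0,0,0,-0.0015,0,0,0,0,0,-0.002,0,0,0,0,0,-0.002,0,0,0]

```text
clock: 8.35
eef_pos: [521.6, 244.8, 131.6]
eef_rot: [-2.829, 0.001, -3.004]
wrist_force: [-6.4, 1.6, 19.0]
finger_gap: 9.7
finger_force: 40.0
```

Call:
jog_arm:
  plan: [0,0,0.001,0,0,0,0,0,0.0015,0,0,0,0,0,0.0015,0,0,0]

```text
clock: 8.65
eef_pos: [521.4, 244.5, 131.8]
eef_rot: [-2.829, 0.0, -3.004]
wrist_force: [-3.4, 1.2, 8.5]
finger_gap: 10.2
finger_force: 40.0
```

Run:
```python
from fr import *
plane('top','t4')
c=np.load('pics/t4.npz'); W=cloud(c['d'],c)
cv2.imwrite('pics/t4c.png',cv2.resize(c['p'][150:300,120:290,::-1],None,fx=4,fy=4))
u=np.array([.9906,.1366]);n=np.array([-.1366,.9906]); O=np.array([524.4,218.9])
s=(W[...,:2]-O)@u; t=(W[...,:2]-O)@n; z=W[...,2]
for a in (-45,-25,0,25,45):
    m=(abs(s-a)<5)&(abs(t)<60)&(z>5); i=np.argsort(t[m]); print(a,[(round(float(x),0),round(float(y),0)) for x,y in zip(t[m][i],z[m][i])][::4])
```

```text
top TCP [521.4 244.5 131.8] [-162.1     0.   -172.11] n 2580
 x [-67.1  67.7] y [-11.7  -2.9   7.1] z [  7.2 128.5]
 slope y/x,y/z deg [ 0.72 -0.32] y at z=126 -2.5953765895569365
 bottom z at x -48..48 [144.5 124.5 122.8 124.1 122.6]
-45 [(-49.0, 6.0), (-34.0, 9.0), (-33.0, 10.0), (-30.0, 9.0), (-30.0, 10.0), (-29.0, 14.0), (-29.0, 14.0), (-28.0, 24.0), (-26.0, 25.0), (-25.0, 26.0), (-23.0, 21.0), (-22.0, 23.0), (-19.0, 18.0), (-18.0, 23.0), (-16.0, 20.0), (-15.0, 22.0), (-15.0, 21.0), (-13.0, 30.0), (-12.0, 33.0), (-11.0, 36.0), (-10.0, 31.0), (-9.0, 42.0), (-8.0, 35.0), (-7.0, 49.0), (-6.0, 52.0), (-5.0, 61.0), (-4.0, 51.0), (-4.0, 59.0), (-2.0, 64.0), (-1.0, 69.0), (-0.0, 57.0), (1.0, 75.0), (1.0, 74.0), (2.0, 78.0), (2.0, 82.0), (3.0, 70.0), (4.0, 88.0), (5.0, 85.0), (6.0, 81.0), (7.0, 92.0), (8.0, 94.0), (8.0, 98.0), (9.0, 87.0), (10.0, 91.0), (11.0, 102.0), (12.0, 104.0), (12.0, 113.0), (13.0, 112.0), (14.0, 107.0), (14.0, 117.0), (15.0, 120.0), (16.0, 119.0), (16.0, 9.0), (17.0, 126.0), (18.0, 127.0), (19.0, 118.0), (19.0, 117.0), (20.0, 133.0), (20.0, 10.0), (20.0, 124.0), (
[... 16288 characters left out ...]
0, 36.0), (-11.0, 35.0), (-9.0, 43.0), (-9.0, 42.0), (-8.0, 45.0), (-8.0, 46.0), (-7.0, 48.0), (-6.0, 52.0), (-6.0, 57.0), (-5.0, 59.0), (-4.0, 57.0), (-4.0, 62.0), (-2.0, 64.0), (-2.0, 58.0), (-1.0, 57.0), (-1.0, 66.0), (-0.0, 59.0), (1.0, 73.0), (1.0, 77.0), (2.0, 71.0), (3.0, 84.0), (3.0, 83.0), (4.0, 87.0), (4.0, 85.0), (5.0, 90.0), (6.0, 74.0), (7.0, 94.0), (7.0, 83.0), (8.0, 96.0), (8.0, 94.0), (9.0, 105.0), (10.0, 103.0), (10.0, 106.0), (11.0, 95.0), (12.0, 98.0), (12.0, 111.0), (13.0, 115.0), (13.0, 116.0), (14.0, 106.0), (14.0, 106.0), (15.0, 114.0), (15.0, 104.0), (16.0, 121.0), (17.0, 123.0), (17.0, 113.0), (18.0, 123.0), (58.0, 377.0), (59.0, 387.0), (59.0, 380.0), (59.0, 389.0)]
```

View pics/t4c.png

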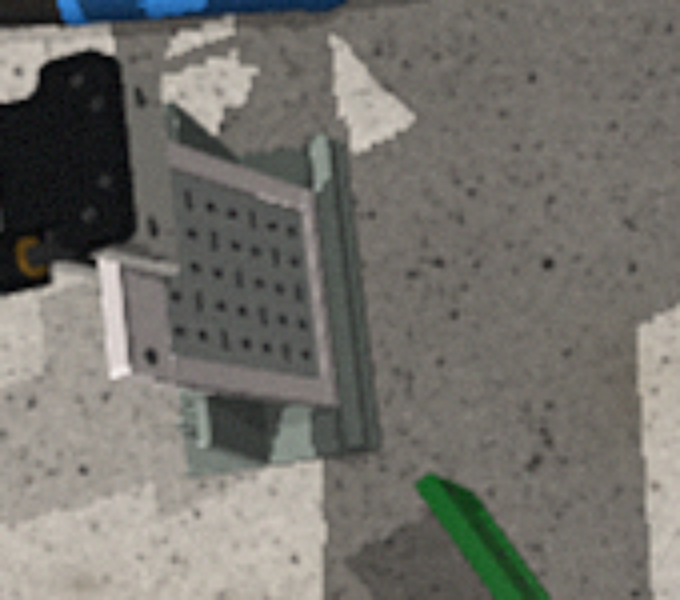

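The crop shows the frame seated along the rail, bottom edge (305,205)–(330,400), centred and slanting back over the wall. The depth gives its front foot at the rail face and about 18° of slant, so I'm releasing it.

Call:
jog_arm:
  plan: [0,0,0,0,0,0,0,0,0,0,0,0,0,0,0,0,0,0,0,0,0,0,0,0,0,0,0,0,0,0]
  claw: 0.03

```text
clock: 9.2
eef_pos: [521.1, 244.4, 130.4]
eef_rot: [-2.828, -0.001, -3.004]
wrist_force: [0.0, 0.1, 0.2]
finger_gap: 30.0
finger_force: 0.0
```

Call:
jog_arm:
  plan: [-0.0004,0.003,0.0095,0,0,0,-0.001,0.006,0.019,0,0,0,-0.0015,0.0095,0.03,0,0,0,-0.002,0.014,0.045,0,0,0,-0.003,0.02,0.065,0,0,0,-0.004,0.03,0.095,0,0,0,-0.006,0.042,0.13,0,0,0,-0.008,0.054,0.17,0,0,0,-0.02,0.09,0.19,0,0,0,-0.03,0.13,0.19,0,0,0,-0.05,0.17,0.19,0,0,0,-0.07,0.2,0.19,0,0,0,-0.07,0.2,0.19,0,0,0,-0.07,0.2,0.19,0,0,0]

```text
clock: 10.6
eef_pos: [450.8, 444.8, 321.0]
eef_rot: [-2.828, -0.001, -3.002]
wrist_force: [-0.7, 0.7, 0.1]
finger_gap: 30.3
finger_force: 0.0
```

Run:
```python
from h import *
p,d,c=snap('top','t5'); p2,d2,c2=snap('scene','s5')
a=cv2.resize(p[150:300,120:290,::-1],(510,450)); b=cv2.resize(p2[300:420,300:430,::-1],(290,268)); a2=np.zeros((450,800,3),np.uint8); a2[:,:510]=a; a2[:268,510:]=b
cv2.imwrite('pics/t5c.png',a2)
u=np.array([.9906,.1366]);n=np.array([-.1366,.9906]); O=np.array([524.4,218.9])
W=cloud(d,c); s=(W[...,:2]-O)@u; t=(W[...,:2]-O)@n; z=W[...,2]
for a in (-49,49):
    m=(abs(s-a)<5)&(t>-17)&(t<22)&(z>22)&(z<150)&(z>25+2.5*(t+14)); f=np.polyfit(z[m],t[m],1); print(a,m.sum(),'tilt',np.degrees(np.arctan(f[0])).round(2),'t at z11',np.polyval(f,11).round(1),'t at z100',np.polyval(f,100).round(1))
m=(abs(t-30)<40)&(abs(s)<80)&(z>152)&(z<180); print('top bar',m.sum(),'s',np.percentile(s[m],[1,99]).round(1),'t',np.percentile(t[m],[2,98]).round(1),'z',np.percentile(z[m],[2,98]).round(1))
```

```text
-49 194 tilt 18.39 t at z11 -19.7 t at z100 9.9
49 179 tilt 18.45 t at z11 -19.6 t at z100 10.1
top bar 659 s [-56.3  51.4] t [26.8 40.1] z [152.5 166.1]
```

View pics/t5c.png

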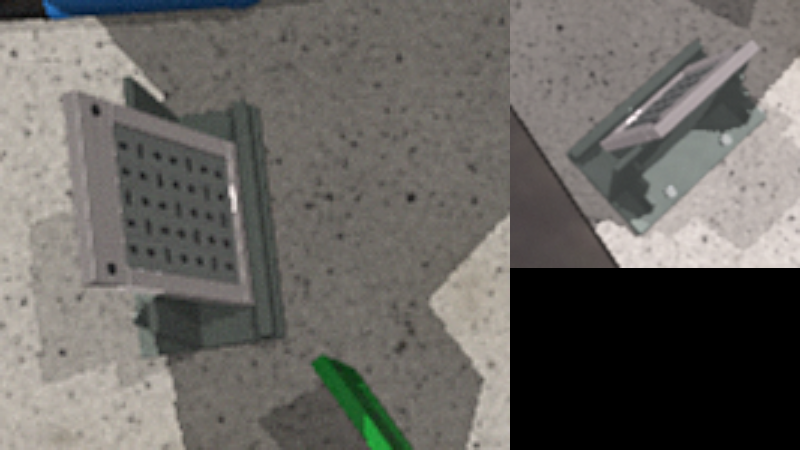

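The frame leans on the wall at 18.4° with its foot at the rail (crop x≈250). It's parallel to the stand and about 2 mm off the middle, so I'm handing in.

```bash
python3 -c "
from cell import manip
print(manip.sign_off())"
```

```text
the job is handed in; nothing more can be done
None
```

The taller frame leans on the stand by itself, at about 18.4° with its foot at the toe rail, about 2 mm off the middle and in line with the stand; the shorter frame was left in the rack, and the job was handed in at about 11 s on the robot's clock.

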